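# Cover the specimen dish, then open the push-and-turn bottle

## Task

Set the loose round cover onto the specimen dish so that it sits seated and level on the rim, without dropping it, and let go of it. Then open the fixative bottle: press its safety cap down, twist it anticlockwise while it is pressed until it comes free, lift it straight off, and finish still holding the cap upright in the gripper, clear above the bottle's mouth. Leave the dish covered and standing on the bench, and leave the other things where they are.

Things in the scene. Friction and masses are not known exactly. Their poses are not given: they have to be found in the camera images.
- dish: round white specimen dish, open at the top, standing loose on the bench: 90 mm outer diameter, 82 mm mouth, 60 mm tall, 4 mm wall, about 0.4 kg. Origin: centre of its underside, z up; the rim is 60 mm above it.
- cover: loose white cover for the dish, about 0.15 kg, lying knob up on the bench: disc 98 mm across (5 to 11 mm above the origin), under it a tapered spigot 74 mm across and 5 mm deep that enters the dish's mouth, on it a round knob 20 mm across (11 to 41 mm above the origin). Origin: centre of the spigot's underside, z up. Seated, its origin is 55 mm above the dish's.
- bottle: amber bottle, body 72 mm across with a paper label, fixed firmly in a black round holder (100 mm across, 24 mm high) screwed to the bench: it neither moves nor turns. Origin: centre of the holder's underside, on the bench, z up. The shoulder ends 96 mm up; above it the neck (39 mm over its lugs).
- cap: round white ribbed cap on the bottle's neck, 52 mm in diameter, 34 mm tall, about 30 g; grip it from above at any yaw. Origin: centre of its lower edge, z up. Locked, its origin is 113 mm above the bottle's, top face at 147 mm, x axis along the bottle's. Three inner lugs in the neck's pockets block lifting and turning unless it is pressed down; clockwise it never turns.
- mouth (a point): centre of the bottle's mouth, on its axis, 126 mm above the bottle's origin, inside the cap. A spring there pushes the cap up: 4.5 N at rest plus 0.9 N per mm; pressed over 4 mm (8 N) the cap turns, stop at 7 mm (11 N). Keep it pressed 5 to 6 mm, turn anticlockwise seen from above: it lifts off straight anywhere from 40 to 85 degrees (best 60); stop at 89.
- slide_box: bystander: closed grey plastic box 51 x 81 x 35 mm, origin at the centre of its underside, beyond the work at the left; leave alone
- jar: bystander: small closed clear jar with a blue lid, 52 mm across, 70 mm tall, origin at the centre of its underside, beyond the work in the middle; leave alone
- probe: bystander: wooden-handled steel hand tool, 140 mm long, lying on the bench beyond the work at the right, its length across (origin on its axis, its handle end towards its own -x); leave alone

How it is judged:
By the outcome, as a careful person would: the job done as asked, in the order asked, and still so for the second after the job is handed in, while the arm keeps its last pose, push and grip.
It also fails if it takes over 54 s, if anything falls off the work surface, if the arm or the gripper's body presses on something with over 40 N, if the wrist force passes 120 N, or if a joint passes its speed limit or range.

## Robot

A 6-joint arm with a two-finger parallel gripper is mounted at the origin on the work surface. World frame = base frame: x ahead of the robot, y to its left, z up, the work surface at z = 0. Lengths are in m, angles in degrees, forces in N, time in s.
With the tool pointing down it reaches from about 0.35 to 0.925 m from the base axis. Payload 6.4 kg.
Tool frame: the origin (TCP) lies at the very end of the fingers, on their centre line; the grasp point (between the pads) lies 19 mm behind it (bot.grasp_offset is the z of the grasp point in the tool frame, in m); z points along the fingers, y is the line along which they close (so a half turn about z gives the same grasp; the last joint's range is limited). The gripper opens to 85 mm and grips with 20 to 120 N. Pads are 22 mm wide; open, the fingers measure 114 mm over their backs; the gripper's body (76 mm by 85 mm) begins 54 mm behind the grasp point. The pads swing forward as they close: fully open they stand 13 mm farther back than shut.
Start: joints at [-78.902, 14.043, 89.255, -0, 76.702, -9.975], TCP at [0.234, -0.607, 0.231] pointing down, gripper open.
Joint ranges: [-179.41, 179.41], [-58.25, 129.5], [7.25, 145.43], [-54.29, 234.29], [11.92, 165.04], [-157.13, 157.13]. Speed limits (degrees/s): [147.25, 147.25, 180, 180, 180, 180].

## Interface

Orientations are given as a 3x3 rotation matrix whose columns are the frame's x, y, z axes.
In Python, from bench import bot, eyes, get_obs gives the robot as it stands (bot), with the cameras (eyes) and the readings as plain functions.
- The arm moves only by the tool creep_tool, called after ">>>" as name(argument=value, ...) on one line, values as JSON. Schema: {"type":"object","properties":{"motion":{"type":"array","items":{"type":"number"},"minItems":5,"maxItems":25},"only":{"type":"string"},"quiet":{"type":"boolean"},"lines":{"type":"string"}},"required":["motion"],"additionalProperties":false}. motion is one flat list of numbers that holds 1 to 5 rows one after another, with no inner brackets; each row has 5 numbers: dx, dy, dz in m, then a turn about the tool's z in degrees, then the opening from 0.0 (shut) to 1.0 (fully open); each row is the pose to reach, as a shift and turn from the pose commanded when the call began, along the tool's axes at that moment; what a row does not reach only later rows make up. A row lasts 1/12 s, in which the tool goes at most 0.0417 m and 7.16 degrees, less where a joint would pass 70% of its speed; a pose out of reach is approached as far as the arm can. The fingers move at their own pace and stop on an object; the grip force is fixed at half the most. Time passes only in rows, so rows that do not move let the fingers close. The tool returns the time, the measured TCP pose, the force, the opening and the grip force at its end. only (a regular expression) keeps the lines of the reply that match it, lines (a string "A,B") keeps lines A to B, and quiet returns only ok. Input that does not fit is refused with a message, and nothing moves.
- get_obs(): the state, without advancing time (a new reading comes with each control period).
- eyes.capture(name): name is "scene" or "top" or "wrist"; returns a dict with "color" (420x560x3 uint8, red, green, blue), "fx", "fy", "cx", "cy" (pixels), "eye" and "rotation" of the camera in the world. Camera axes: x right, y down, z forward; pixel columns grow to the right and rows downward; lengths in m; the calibration is good to about 2 mm. A picture is of the moment at which its call begins. There is no depth.
- bot.finish_job(): hands the job in; it is judged then, once.
The state is a dict: "t": time; "q": joint angles; "joint_vel": joint speeds; "joint_efforts": joint torques, N m; "tool_pos": TCP position; "orientation": TCP orientation; "contact_force": force on the tool from outside, world axes, zero at the start; "wrist_torque": the same for the moment, N m; "gripper_width": opening from 0.0 (shut) to 1.0 (fully open); "gripper_force": force on a finger pad.
Only numpy, scipy, OpenCV 4.12 (cv2) and the standard library are available. Lean on these libraries where they do the work, as an engineer would, in place of code of your own. Each camera call takes 0.05 s, during which the arm holds its last target. There are 200 camera calls.

## Working session

There is one attempt and no reset: what is moved stays moved. The work goes in short steps, Python scripts to look and compute and a tool call to move; the robot and the scene stay as the last step left them, time stands still between calls to the robot, and variables do not carry over. Pictures are saved under pics/ and viewed, at most 10 in all, crops included, and the job is handed in when it is done.

```bash
ls; mkdir -p pics; python3 - <<'E'
from bench import bot, eyes, get_obs
import cv2, numpy as np
ims=[]
for n in ("scene","top"):
    c=eyes.capture(n); cv2.imwrite(f"pics/{n}0.png",c["color"][:,:,::-1])
    print(n,c["fx"],c["fy"],c["cx"],c["cy"],np.round(c["eye"],3),np.round(c["rotation"],3).tolist())
o=get_obs(); print(o, bot.grasp_offset)
E
```

```text
bench.py
pics
scene 522.541957627986 522.541957627986 280.515008407571 206.567058141939 [1.042 0.348 0.977] [[-0.575, 0.683, -0.45], [0.818, 0.474, -0.326], [-0.01, -0.555, -0.831]]
top 405.7077797847681 405.7077797847681 282.2433195745488 211.5891089985453 [ 0.442 -0.005  0.941] [[-0.011, -0.989, 0.146], [-0.999, 0.017, 0.038], [-0.04, -0.146, -0.989]]
{'t': 0.1, 'q': array([-7.89006009e+01,  1.40804947e+01,  8.93189522e+01,  1.80578170e-03,
        7.67006403e+01, -9.97436582e+00]), 'joint_vel': array([-0.04089192, -0.08591645, -0.15004141,  0.00457029, -0.08342208,
        0.04919575]), 'joint_efforts': array([-4.39657151e-04, -4.30672789e+01, -3.27128398e+01, -1.33765366e-04,
        2.82462846e-03,  1.36741613e-05]), 'tool_pos': array([ 0.23364384, -0.60601863,  0.23027668]), 'orientation': array([[ 9.33120943e-01,  3.59562529e-01, -3.06190756e-04],
       [ 3.59562506e-01, -9.33119417e-01,  1.72007729e-03],
       [ 3.32762802e-04, -1.71513486e-03, -9.99998474e-01]]), 'contact_force': array([-0.19337095,  0.15996759,  0.76094445]), 'wrist_torque': array([-0.00239855, -0.02826232,  0.0351172 ]), 'gripper_force': 0.0, 'gripper_width': 0.9986416262959359} -0.0187
```

View pics/scene0.png

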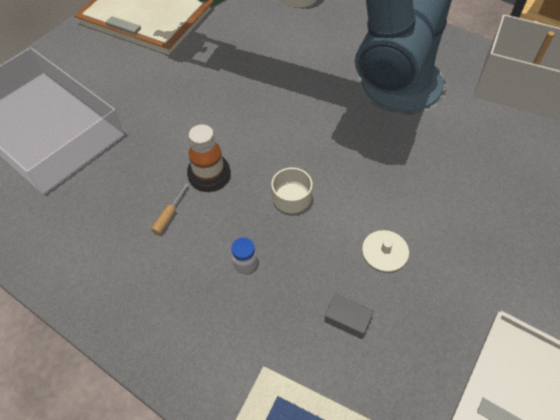

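View pics/top0.png

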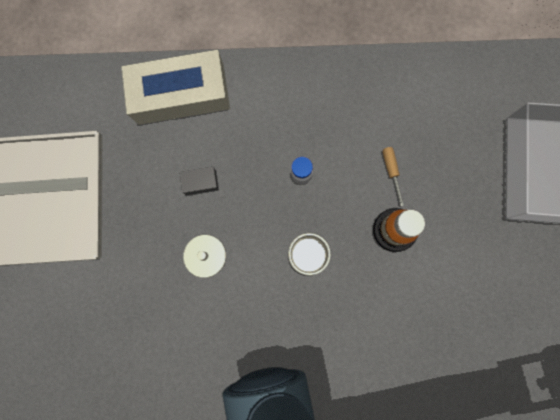

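The scene view shows the cover near (386,250), the dish near (292,190) and the cap near (202,137). The top view has them near (205,256), (310,255) and (411,223). I'll measure each by mask centroid, cast onto its mid-height plane.

```bash
cat > h.py <<'E'
from bench import bot, eyes, get_obs
import cv2, numpy as np
def ray(c,u,v):
    d=np.asarray(c["rotation"])@np.array([(u-c["cx"])/c["fx"],(v-c["cy"])/c["fy"],1.]); return np.asarray(c["eye"]),d
def onplane(c,u,v,z):
    e,d=ray(c,u,v); return e+d*(z-e[2])/d[2]
def pix(c,p):
    q=np.asarray(c["rotation"]).T@(np.asarray(p)-c["eye"]); return np.array([c["fx"]*q[0]/q[2]+c["cx"],c["fy"]*q[1]/q[2]+c["cy"]])
def blob(c,u,v,lo=120,smax=90):
    """contour of pale blob nearest (u,v), holes filled"""
    hsv=cv2.cvtColor(c["color"],cv2.COLOR_RGB2HSV)
    m=((hsv[...,2]>lo)&(hsv[...,1]<smax)).astype(np.uint8)
    m=cv2.morphologyEx(m,cv2.MORPH_OPEN,np.ones((3,3)))
    cs,_=cv2.findContours(m,cv2.RETR_EXTERNAL,cv2.CHAIN_APPROX_NONE)
    return max(cs,key=lambda k:cv2.pointPolygonTest(k,(float(u),float(v)),True))
def centre(k):
    k=cv2.convexHull(k); M=cv2.moments(k); return M["m10"]/M["m00"],M["m01"]/M["m00"],M["m00"]
def totool(p):
    o=get_obs(); return np.asarray(o["orientation"]).T@(np.asarray(p)-o["tool_pos"])
E
python3 - <<'E'
from h import *
S={"cover":((390,258),(215,262),.008),"dish":((292,190),(310,255),.03),"cap":((202,137),(411,223),.130)}
for i,n in enumerate(("scene","top")):
    c=eyes.capture(n)
    for o,s in S.items():
        k=blob(c,*s[i]); u,v,a=centre(k); print(n,o,cv2.boundingRect(k),round(u,1),round(v,1),a,onplane(c,u,v,s[2]).round(4))
E
```

```text
scene cover (0, 29, 560, 391) 265.1 246.5 165910.0 [ 6.201e-01 -4.000e-04  8.000e-03]
scene dish (0, 29, 560, 391) 265.1 246.5 165910.0 [0.6297 0.0075 0.03  ]
scene cap (0, 29, 560, 391) 265.1 246.5 165910.0 [0.6732 0.0435 0.13  ]
top cover (183, 234, 44, 44) 204.0 255.7 1482.0 [0.48   0.2127 0.008 ]
top dish (288, 233, 43, 43) 309.1 253.6 1424.5 [ 0.4806 -0.0289  0.03  ]
top cap (398, 209, 28, 28) 411.3 222.5 590.0 [ 0.5355 -0.2304  0.13  ]
```

```bash
python3 - <<'E'
from h import *
S={"cover":((390,258),(215,262),.008),"dish":((292,190),(310,255),.03),"cap":((202,137),(411,223),.130)}
c=eyes.capture("scene"); print(c["color"][300,250],c["color"][205,292],c["color"][147,202])
for lo in (135,150):
    for o,s in S.items():
        k=blob(c,*s[0],lo=lo); u,v,a=centre(k); print(lo,o,cv2.boundingRect(k),round(u,1),round(v,1),a,onplane(c,u,v,s[2]).round(4))
E
```

```text
[128 126 125] [132 128 113] [123 118 111]
135 cover (362, 229, 48, 43) 385.3 250.0 1573.0 [0.4822 0.2128 0.008 ]
135 dish (271, 167, 42, 35) 291.4 183.8 1147.0 [ 0.4657 -0.0386  0.03  ]
135 cap (188, 123, 26, 21) 200.6 133.1 398.0 [ 0.5263 -0.2354  0.13  ]
150 cover (362, 230, 48, 41) 385.3 250.0 1506.5 [0.4823 0.213  0.008 ]
150 dish (274, 182, 36, 19) 291.9 191.3 476.0 [ 0.4823 -0.0261  0.03  ]
150 cap (189, 124, 24, 19) 200.4 133.1 349.0 [ 0.5266 -0.2356  0.13  ]
```

>>> creep_tool(motion=[0.025,-0.032,0,0,1,0.05,-0.064,0,0,1,0.075,-0.096,0,0,1,0.1,-0.128,0,0,0.6,0.126,-0.162,0,0,0.6])

```text
t: 0.67
tool_pos: [0.2929, -0.4094, 0.231]
orientation: [[0.933, 0.359, 0.0], [0.359, -0.933, 0.0], [0.0, -0.0, -1.0]]
contact_force: [1.2, 0.7, 0.7]
gripper_width: 0.751
gripper_force: 0.0
```

>>> creep_tool(motion=[0.025,-0.032,0,0,0.6,0.05,-0.064,0,0,0.6,0.075,-0.096,0,0,0.6,0.1,-0.128,0,0,0.6,0.126,-0.162,0,0,0.6])

```text
t: 1.08
tool_pos: [0.3518, -0.214, 0.2314]
orientation: [[0.933, 0.359, 0.001], [0.359, -0.933, -0.0], [0.0, 0.001, -1.0]]
contact_force: [1.0, 0.3, -0.5]
gripper_width: 0.6
gripper_force: 0.0
```

>>> creep_tool(motion=[0.025,-0.032,0,0,0.6,0.05,-0.064,0,0,0.6,0.075,-0.096,0,0,0.6,0.1,-0.128,0,0,0.6,0.126,-0.162,0,0,0.6])

```text
t: 1.5
tool_pos: [0.4109, -0.0185, 0.2316]
orientation: [[0.933, 0.359, 0.001], [0.359, -0.933, -0.001], [0.001, 0.001, -1.0]]
contact_force: [0.8, -0.6, -0.7]
gripper_width: 0.6
gripper_force: 0.0
```

>>> creep_tool(motion=[0.025,-0.032,0,0,0.6,0.05,-0.064,0,0,0.6,0.075,-0.096,0,0,0.6,0.1,-0.128,0,0,0.6,0.126,-0.162,0,0,0.6])

```text
t: 1.92
tool_pos: [0.4698, 0.1772, 0.2314]
orientation: [[0.933, 0.36, 0.001], [0.36, -0.933, -0.0], [0.0, 0.0, -1.0]]
contact_force: [1.2, -0.8, 0.4]
gripper_width: 0.6
gripper_force: 0.0
```

```bash
python3 - <<'E'
from h import *
c=eyes.capture("wrist"); cv2.imwrite("pics/w1.png",c["color"][:,:,::-1]); print(c["fx"],c["eye"],get_obs()["q"].round(1))
for z in (.03,.045,.06): print("dish",onplane(eyes.capture("top"),309.1,253.6,z),onplane(eyes.capture("scene"),291.4,183.8,z))
for z in (.13,.14,.147): print("cap",onplane(eyes.capture("top"),411.3,222.5,z),onplane(eyes.capture("scene"),200.6,133.1,z))
print(totool([.481,.2128,.2]))
E
```

```text
340.18951114596933 [0.54012141 0.20341845 0.37397836] [  8.2  -5.9 110.3   0.2  75.5  76.8]
dish [ 0.48069463 -0.02880235  0.03      ] [ 0.46574266 -0.03865031  0.03      ]
dish [ 0.48005401 -0.02841077  0.045     ] [ 0.4748738  -0.03252499  0.045     ]
dish [ 0.47941338 -0.02801918  0.06      ] [ 0.48400494 -0.02639967  0.06      ]
cap [ 0.53537985 -0.23033403  0.13      ] [ 0.52634257 -0.23530371  0.13      ]
cap [ 0.53422589 -0.22755605  0.14      ] [ 0.53243324 -0.22841616  0.14      ]
cap [ 0.53341811 -0.22561146  0.147     ] [ 0.53669671 -0.22359486  0.147     ]
[ 0.02421627 -0.0318964   0.03146875]
```

View pics/w1.png

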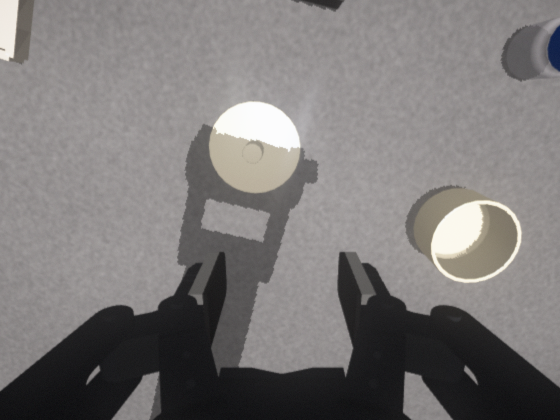

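The wrist view shows the cover's disc centred near (255,147) with its knob at (253,152), and the dish's rim ellipse near (476,240). I'll cast both.

```bash
python3 - <<'E'
from h import *
c=eyes.capture("wrist"); im=c["color"]
print(im[170,250],im[120,255],im[60,300],im[256,515-1],im[230,450],im[200,420])
b=cv2.cvtColor(im,cv2.COLOR_RGB2LAB)[...,2].astype(int)
print(b[170,250],b[60,300],b[240,520],b[150,180])
g=cv2.cvtColor(im,cv2.COLOR_RGB2HSV)
m=((b>=134)|(g[...,2]>235)).astype(np.uint8)
cs,_=cv2.findContours(m,cv2.RETR_EXTERNAL,cv2.CHAIN_APPROX_NONE)
for k in cs:
    if cv2.contourArea(k)>2000:
        e=cv2.fitEllipse(cv2.convexHull(k)); print(cv2.boundingRect(k),e); print(onplane(c,*e[0],.011),onplane(c,*e[0],.06))
for u,v in((253,152),): print("knob top",onplane(c,u,v,.041))
# rim: rightmost/top/bottom bright edge of dish
r=g[...,2][180:300,405:540]; m2=(r>205).astype(np.uint8); cs,_=cv2.findContours(m2,cv2.RETR_EXTERNAL,cv2.CHAIN_APPROX_NONE); k=max(cs,key=cv2.contourArea); x,y,w,h=cv2.boundingRect(k); print(x+405,y+180,w,h, cv2.fitEllipse(cv2.convexHull(k)))
e=cv2.fitEllipse(cv2.convexHull(k)); print("rim",onplane(c,e[0][0]+405,e[0][1]+180,.06), "exp diam px",c["fx"]*.09/(c["eye"][2]-.06))
E
```

```text
[190 181 162] [252 252 252] [150 147 146] [154 149 147] [251 248 237] [104 100  97]
139 129 130 129
(411, 186, 109, 96) ((464.8242492675781, 233.2400665283203), (92.55232238769531, 108.20909881591797), 105.3177490234375)
[ 0.47668498 -0.04966435  0.011     ] [ 0.48525512 -0.01591119  0.06      ]
(206, 100, 92, 92) ((251.509521484375, 145.76101684570312), (90.40425872802734, 92.88288116455078), 145.36685180664062)
[0.48313908 0.21256114 0.011     ] [0.49083803 0.21091853 0.06      ]
knob top [0.48264023 0.20815847 0.041     ]
429 199 90 83 ((68.54761505126953, 59.708709716796875), (78.25303649902344, 94.17227172851562), 59.59772491455078)
rim [ 0.48227848 -0.02758163  0.06      ] exp diam px 97.50314740703416
```

>>> creep_tool(motion=[0.01,-0.012,0.03,0,0.6,0.02,-0.024,0.06,0,0.6,0.0236,-0.0271,0.095,0,0.6,0.0236,-0.0271,0.11,0,0.6,0.0236,-0.0271,0.11,0,0.6])

```text
t: 3.03
tool_pos: [0.4788, 0.2082, 0.1168]
orientation: [[0.933, 0.36, -0.009], [0.36, -0.933, -0.002], [-0.009, -0.002, -1.0]]
contact_force: [-1.6, -0.1, -0.9]
gripper_width: 0.601
gripper_force: 0.0
```

```bash
python3 - <<'E'
from h import *
c=eyes.capture("wrist"); cv2.imwrite("pics/w2.png",c["color"][:,:,::-1]); o=get_obs();print(c["eye"],o["tool_pos"])
print(pix(c,[.482,.211,.041]),pix(c,[.482,.211,.011]))
E
```

```text
[0.55044387 0.23462195 0.25860676] [0.48058303 0.20843275 0.11940676]
[278.13655995 206.81397955] [278.56863383 194.32643201]
```

View pics/w2.png

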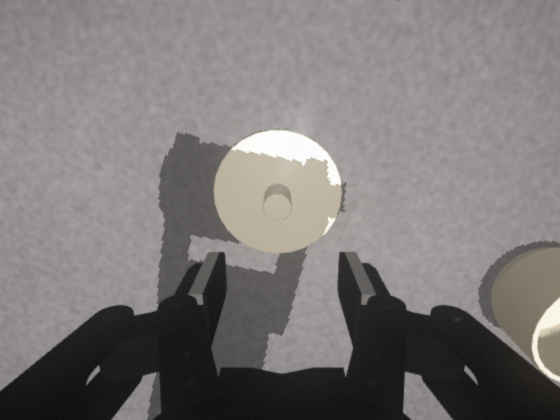

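The wrist view shows the knob's top at (277,207), where (278,207) was predicted, and the disc centred near (278,191). The cover estimate holds, so I'll go down and grip.

>>> creep_tool(motion=[0,0,0.03,0,0.6,0,0,0.06,0,0.6,0,0,0.08,0,0.6,0,0,0.09,0,0.6,0,0,0.09,0,0.6])

```text
t: 3.5
tool_pos: [0.4816, 0.2084, 0.0307]
orientation: [[0.933, 0.359, -0.002], [0.359, -0.933, -0.0], [-0.002, -0.0, -1.0]]
contact_force: [0.2, -0.5, 0.4]
gripper_width: 0.599
gripper_force: 0.0
```

>>> creep_tool(motion=[0,0,0.007,0,0.6,0,0,0.014,0,0.6,0,0,0.014,0,0.6,0,0,0.014,0,0.6,0,0,0.014,0,0.6])

```text
t: 3.92
tool_pos: [0.4826, 0.2089, 0.018]
orientation: [[0.933, 0.36, 0.001], [0.36, -0.933, 0.0], [0.001, 0.0, -1.0]]
contact_force: [0.1, 0.0, -0.2]
gripper_width: 0.603
gripper_force: 0.0
```

>>> creep_tool(motion=[0,-0.002,0.003,0,0.5,0,-0.002,0.003,0,0.4,0,-0.002,0.003,0,0.3,0,-0.002,0.003,0,0.2,0,-0.002,0.003,0,0])

```text
t: 4.33
tool_pos: [0.4814, 0.2108, 0.0146]
orientation: [[0.933, 0.36, 0.0], [0.36, -0.933, 0.0], [0.0, -0.0, -1.0]]
contact_force: [-1.3, 1.1, 1.6]
gripper_width: 0.214
gripper_force: 58.5
```

>>> creep_tool(motion=[0,0,0,0,0,0,0,0,0,0,0,0,0,0,0,0,0,0,0,0,0,0,0,0,0])

```text
t: 4.75
tool_pos: [0.4814, 0.2107, 0.0145]
orientation: [[0.933, 0.36, 0.0], [0.36, -0.933, 0.0], [0.0, -0.0, -1.0]]
contact_force: [-2.3, 0.5, 5.3]
gripper_width: 0.215
gripper_force: 58.5
```

>>> creep_tool(motion=[0,0,-0.015,0,0,0,0,-0.04,0,0,0,0,-0.07,0,0,0,0,-0.1,0,0,0,0,-0.12,0,0])

```text
t: 5.17
tool_pos: [0.4821, 0.2106, 0.1364]
orientation: [[0.933, 0.359, 0.003], [0.359, -0.933, 0.0], [0.003, 0.001, -1.0]]
contact_force: [1.4, -1.3, -1.1]
gripper_width: 0.215
gripper_force: 58.6
```

>>> creep_tool(motion=[-0.006,0.016,0,0,0,-0.016,0.04,0,0,0,-0.026,0.068,0,0,0,-0.034,0.089,0,0,0,-0.034,0.089,0,0,0])

```text
t: 5.58
tool_pos: [0.4813, 0.1122, 0.1336]
orientation: [[0.934, 0.356, -0.001], [0.356, -0.934, -0.002], [-0.001, 0.001, -1.0]]
contact_force: [-0.6, 0.6, -1.6]
gripper_width: 0.213
gripper_force: 58.8
```

```bash
python3 - <<'E'
from h import *
c=eyes.capture("wrist"); cv2.imwrite("pics/w3.png",c["color"][:,:,::-1]); o=get_obs();print(c["eye"],o["tool_pos"],o["contact_force"],o["gripper_width"])
t=o["tool_pos"]
print(pix(c,[.482,-.0275,.06]), pix(c,t+[0,0,.0265]),pix(c,t+[0,0,-.0035]))
E
```

```text
[0.5518706  0.1383463  0.27598343] [0.48126794 0.1136764  0.13355786] [ 0.10067358  0.04456933 -1.25914419] 0.21590908079543936
[462.98346166 279.126424  ] [275.72450849 297.45989566] [276.67085659 261.89115219]
```

View pics/w3.png

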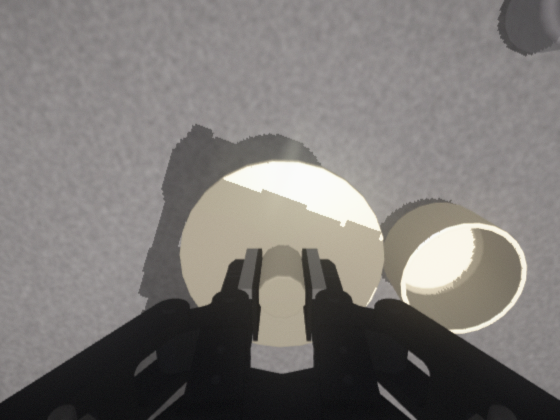

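The wrist view shows the held cover level, with its disc spanning about u 180–384 and v 161–346 and the knob centred between the pads at u≈282. The dish's rim is centred at (463.5,277.5), against (463,279) predicted. I'll check whether the disc's size fits its height, in case it has slipped.

```bash
python3 - <<'E'
from h import *
c=eyes.capture("wrist"); o=get_obs();t=o["tool_pos"]; print(t, np.degrees(np.arccos(-c["rotation"][2][2])))
a=np.linspace(0,2*np.pi,60)
for dz in (-.0035,-.012,-.02):
    p=np.array([pix(c,t+[.049*np.cos(x),.049*np.sin(x),dz]) for x in a]); print(dz,p.min(0).round(),p.max(0).round())
p=np.array([pix(c,[.482+.045*np.cos(x),-.0275+.045*np.sin(x),.06]) for x in a]); print("dish",p.min(0).round(),p.max(0).round())
p=np.array([pix(c,t+[.01*np.cos(x),.01*np.sin(x),.0265]) for x in a]); print("knob",p.min(0).round(),p.max(0).round())
for n,(u,v) in {"left":(180,253),"right":(384,240),"top":(281,161),"bot":(282,346)}.items(): print(n,onplane(c,u,v,t[2]-.0035).round(4))
E
```

```text
[0.48128221 0.11462893 0.13365315] 17.152296746314384
-0.0035 [174. 160.] [381. 348.]
-0.012 [179. 157.] [376. 337.]
-0.02 [184. 154.] [372. 327.]
dish [402. 221.] [529. 333.]
knob [251. 275.] [302. 320.]
left [0.4694 0.1592 0.1302]
right [0.5096 0.0725 0.1302]
top [0.5271 0.1304 0.1302]
bot [0.4373 0.0956 0.1302]
```

>>> creep_tool(motion=[-0.01,0.026,0,0,0,-0.024,0.062,0,0,0,-0.036,0.094,0,0,0,-0.046,0.12,0,0,0,-0.0506,0.1317,0,0,0])

```text
t: 6.1
tool_pos: [0.4818, -0.0277, 0.1341]
orientation: [[0.934, 0.358, 0.0], [0.358, -0.934, -0.001], [-0.0, 0.001, -1.0]]
contact_force: [0.4, -0.2, -1.5]
gripper_width: 0.211
gripper_force: 59.0
```

>>> creep_tool(motion=[0,0,0.01,0,0,0,0,0.025,0,0,0,0,0.038,0,0,0,0,0.038,0,0,0,0,0.038,0,0])

```text
t: 6.52
tool_pos: [0.4808, -0.0244, 0.095]
orientation: [[0.933, 0.361, -0.003], [0.361, -0.933, 0.001], [-0.002, -0.002, -1.0]]
contact_force: [0.1, -0.1, -0.6]
gripper_width: 0.212
gripper_force: 59.0
```

```bash
python3 - <<'E'
from h import *
o=get_obs();print(o["tool_pos"],o["contact_force"],o["gripper_width"])
c=eyes.capture("wrist"); 
s=eyes.capture("scene")
im=np.hstack([cv2.resize(c["color"][100:420,120:440],(390,390)),cv2.resize(s["color"][120:250,220:350],(390,390),interpolation=cv2.INTER_CUBIC)])
cv2.imwrite("pics/w4.png",im[:,:,::-1])
t=o["tool_pos"]; print(pix(c,t-[0,0,.0035]),pix(c,[.4815,-.0265,.06]),pix(s,t-[0,0,.0035]),pix(s,[.4815,-.0265,.06]))
E
```

```text
[ 0.48078305 -0.02436563  0.09497288] [ 0.06518729 -0.13271737 -0.59296976] 0.21244021669909371
[279.52508841 262.77973427] [283.92955927 236.912804  ] [293.15826199 174.46797355] [292.01326302 183.01444554]
```

View pics/w4.png

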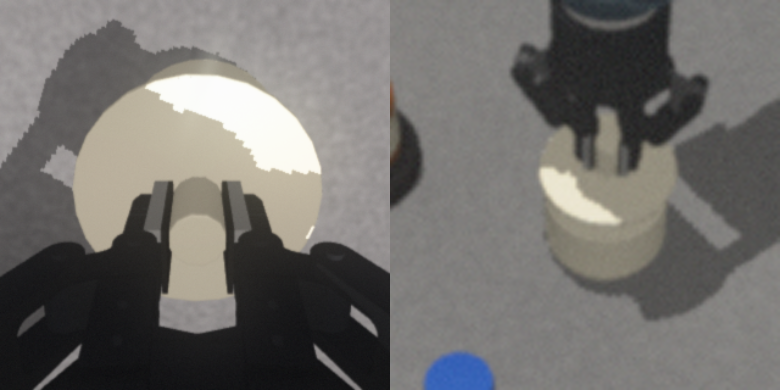

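The crop shows the dish's arc peeking out evenly beyond the cover, near crop (205,58). In the scene half the cover and dish axes nearly coincide (crop u 608 against 605). I'll shift 2.5 mm and lower gently.

>>> creep_tool(motion=[0,0.0025,0.006,0,0,0,0.0025,0.012,0,0,0,0.0025,0.015,0,0,0,0.0025,0.015,0,0,0,0.0025,0.015,0,0])

```text
t: 7.03
tool_pos: [0.4824, -0.028, 0.081]
orientation: [[0.933, 0.359, -0.001], [0.359, -0.933, 0.0], [-0.001, -0.0, -1.0]]
contact_force: [0.3, 1.1, -1.2]
gripper_width: 0.216
gripper_force: 59.0
```

>>> creep_tool(motion=[0,0,0.003,0,0,0,0,0.006,0,0,0,0,0.0075,0,0,0,0,0.0075,0,0,0,0,0.0075,0,0])

```text
t: 7.45
tool_pos: [0.4825, -0.028, 0.0736]
orientation: [[0.933, 0.36, -0.0], [0.36, -0.933, 0.0], [-0.0, -0.0, -1.0]]
contact_force: [0.5, -0.4, 0.1]
gripper_width: 0.211
gripper_force: 59.0
```

>>> creep_tool(motion=[0,0,0.001,0,0,0,0,0.002,0,0,0,0,0.002,0,0,0,0,0.002,0,0,0,0,0.002,0,0])

```text
t: 7.87
tool_pos: [0.4826, -0.0281, 0.0718]
orientation: [[0.933, 0.36, 0.0], [0.36, -0.933, -0.0], [0.0, 0.0, -1.0]]
contact_force: [-0.2, 0.0, -0.9]
gripper_width: 0.209
gripper_force: 59.0
```

>>> creep_tool(motion=[0,0,0.001,0,0,0,0,0.002,0,0,0,0,0.0025,0,0,0,0,0.0025,0,0,0,0,0.0025,0,0])

```text
t: 8.28
tool_pos: [0.4827, -0.0281, 0.0696]
orientation: [[0.933, 0.36, -0.0], [0.36, -0.933, -0.0], [-0.0, 0.0, -1.0]]
contact_force: [-1.8, -0.7, 2.4]
gripper_width: 0.214
gripper_force: 59.3
```

Contact came at TCP z 0.0696 m, which is the seated height. I'll press a hair more and release.

>>> creep_tool(motion=[0,0,0.0005,0,0,0,0,0.0005,0,0,0,0,0.0005,0,0])

```text
t: 8.53
tool_pos: [0.4827, -0.0281, 0.0695]
orientation: [[0.933, 0.36, -0.0], [0.36, -0.933, -0.0], [-0.0, -0.0, -1.0]]
contact_force: [-3.7, 1.9, 6.8]
gripper_width: 0.212
gripper_force: 59.7
```

>>> creep_tool(motion=[0,0,0,0,0.3,0,0,0,0,0.4,0,0,0,0,0.6,0,0,0,0,0.6,0,0,0,0,0.6])

```text
t: 8.95
tool_pos: [0.4826, -0.0281, 0.0687]
orientation: [[0.933, 0.36, -0.0], [0.36, -0.933, 0.0], [0.0, -0.0, -1.0]]
contact_force: [0.3, 0.1, -0.8]
gripper_width: 0.603
gripper_force: 0.0
```

>>> creep_tool(motion=[0,0,-0.02,0,0.6,0,0,-0.05,0,0.6,0,0,-0.09,0,0.6,0,0,-0.13,0,0.6,0,0,-0.165,0,0.6])

```text
t: 9.37
tool_pos: [0.4827, -0.0281, 0.2363]
orientation: [[0.933, 0.36, 0.001], [0.36, -0.933, -0.0], [0.001, 0.001, -1.0]]
contact_force: [0.4, -0.3, -0.2]
gripper_width: 0.602
gripper_force: 0.0
```

>>> creep_tool(motion=[-0.02,0.025,0,0,1,-0.02,0.055,0,0,1,-0.02,0.085,0,0,1,-0.02,0.085,0,0,1,-0.02,0.085,0,0,1])

```text
t: 9.78
tool_pos: [0.4946, -0.1156, 0.2336]
orientation: [[0.934, 0.358, -0.0], [0.358, -0.934, 0.0], [-0.0, -0.0, -1.0]]
contact_force: [0.4, 0.1, 1.3]
gripper_width: 0.999
gripper_force: 0.0
```

```bash
python3 - <<'E'
from h import *
c=eyes.capture("wrist"); s=eyes.capture("scene"); o=get_obs(); print(o["q"].round(1),o["tool_pos"])
im=np.hstack([cv2.resize(c["color"],(520,390)),cv2.resize(s["color"][140:230,220:284+10+0],(277,390),interpolation=cv2.INTER_CUBIC)]) if 0 else c["color"]
k=cv2.resize(s["color"][150:220,255:325],(200,200),interpolation=cv2.INTER_CUBIC); im=im.copy(); im[220:,360:]=k
cv2.imwrite("pics/w5.png",im[:,:,::-1]); print(pix(c,[.4825,-.028,.066]),pix(c,[.535,-.227,.147]))
E
```

```text
[-25.8  -5.5 109.7   0.   75.8  43.1] [ 0.49421359 -0.11414355  0.23339197]
[186.83187984 160.10886684] [446.98693229 211.1454766 ]
```

View pics/w5.png

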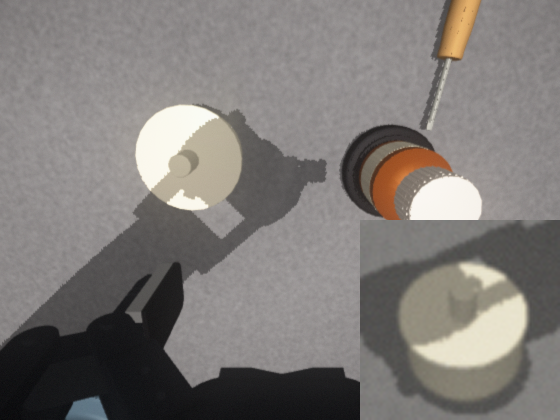

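The cover sits level and seated on the dish, its disc near (189,157) against (187,160) predicted. The cap's top is near (446,209), partly hidden by my inset. Now I'll measure the cap.

```bash
python3 - <<'E'
from h import *
c=eyes.capture("wrist"); g=cv2.cvtColor(c["color"],cv2.COLOR_RGB2HSV)
m=((g[...,2]>225)&(g[...,1]<40)).astype(np.uint8); m=cv2.morphologyEx(m,cv2.MORPH_OPEN,np.ones((7,7)))
cs,_=cv2.findContours(m,cv2.RETR_EXTERNAL,cv2.CHAIN_APPROX_NONE)
for k in cs:
    if cv2.contourArea(k)>800:
        e=cv2.fitEllipse(cv2.convexHull(k)); print(cv2.boundingRect(k),e[0],e[1],onplane(c,*e[0],.147))
t=eyes.capture("top"); s=eyes.capture("scene")
a=np.linspace(0,2*np.pi,90)
for n,cc in (("top",t),("scene",s),("wrist",c)):
    p=np.array([pix(cc,[.535+.026*np.cos(x),-.227+.026*np.sin(x),.147]) for x in a]); print(n,p.min(0).round(1),p.max(0).round(1))
print(totool([.535,-.227,.2]))
E
```

```text
(413, 177, 71, 68) (447.3569030761719, 210.4449005126953) (64.00138092041016, 74.95160675048828) [ 0.53541099 -0.22523342  0.147     ]
(138, 105, 76, 81) (174.3733673095703, 142.35276794433594) (64.4230728149414, 93.1731948852539) [ 0.51205117 -0.03149471  0.147     ]
top [398.5 208.5] [425.5 235. ]
scene [187.6 122.8] [212.2 141.3]
wrist [412.4 176. ] [486.4 245.4]
[-0.00285334  0.12036161  0.03355468]
```

>>> creep_tool(motion=[0,0.03,0.005,0,1,-0.001,0.06,0.01,0,1,-0.0016,0.09,0.02,0,1,-0.0016,0.1182,0.033,0,1,-0.0016,0.1182,0.033,0,1])

```text
t: 10.45
tool_pos: [0.5354, -0.2279, 0.198]
orientation: [[0.934, 0.357, -0.003], [0.357, -0.934, 0.001], [-0.002, -0.002, -1.0]]
contact_force: [-1.1, 0.3, 0.1]
gripper_width: 1.001
gripper_force: 0.0
```

>>> creep_tool(motion=[0,0,0,0,1,0,0,0,0,1,0,0,0,0,1])

```text
t: 10.7
tool_pos: [0.5356, -0.2243, 0.2015]
orientation: [[0.933, 0.361, 0.001], [0.361, -0.933, -0.0], [0.001, 0.001, -1.0]]
contact_force: [-0.7, 0.4, 0.5]
gripper_width: 1.005
gripper_force: 0.0
```

```bash
python3 - <<'E'
from h import *
c=eyes.capture("wrist"); cv2.imwrite("pics/w6.png",c["color"][:,:,::-1]); o=get_obs(); t=o["tool_pos"]; print(t)
a=np.linspace(0,2*np.pi,90)
p=np.array([pix(c,[.535+.026*np.cos(x),-.225+.026*np.sin(x),.147]) for x in a]); print(p.min(0).round(1),p.max(0).round(1),pix(c,t))
E
```

```text
[ 0.53570806 -0.22438154  0.20165902]
[238.5 185.1] [322.5 263.7] [279.62806095 266.37677357]
```

View pics/w6.png

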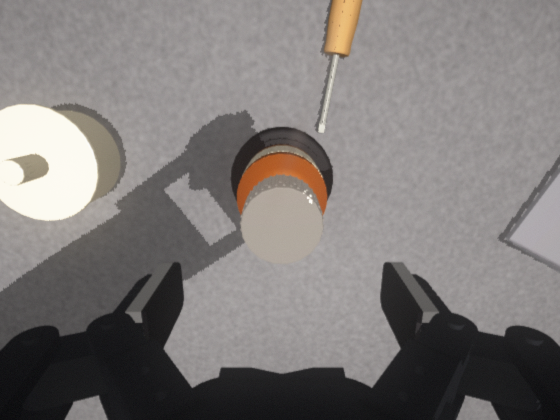

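The wrist view shows the cap's top at u 240–323, centre (281.5,225), midway between the fingers (181 and 383, mid 282) and matching the prediction. I'll descend and grip.

>>> creep_tool(motion=[0,0,0.03,0,1,0,0,0.06,0,1,0,0,0.08,0,1,0,0,0.089,0,1,0,0,0.089,0,1])

```text
t: 11.17
tool_pos: [0.5343, -0.2239, 0.1099]
orientation: [[0.933, 0.36, -0.003], [0.36, -0.933, 0.002], [-0.002, -0.003, -1.0]]
contact_force: [-0.0, 0.2, 0.0]
gripper_width: 1.003
gripper_force: 0.0
```

>>> creep_tool(motion=[0,0,0,0,0.9,0,0,0,0,0.8,0,0,0,0,0.7,0,0,0,0,0.6,0,0,0,0,0])

```text
t: 11.58
tool_pos: [0.5363, -0.2256, 0.1134]
orientation: [[0.933, 0.36, 0.002], [0.36, -0.933, -0.001], [0.002, 0.001, -1.0]]
contact_force: [-0.7, 2.1, 4.0]
gripper_width: 0.591
gripper_force: 61.4
```

>>> creep_tool(motion=[0,0,0,0,0,0,0,0,0,0,0,0,0,0,0,0,0,0,0,0,0,0,0,0,0])

```text
t: 12.0
tool_pos: [0.5363, -0.2256, 0.1131]
orientation: [[0.933, 0.36, 0.002], [0.36, -0.933, -0.001], [0.002, 0.001, -1.0]]
contact_force: [-0.4, 3.3, 5.5]
gripper_width: 0.594
gripper_force: 61.4
```

>>> creep_tool(motion=[0,0,0.0015,0,0,0,0,0.003,0,0,0,0,0.0045,0,0,0,0,0.0045,0,0,0,0,0.0045,0,0])

```text
t: 12.42
tool_pos: [0.5363, -0.2256, 0.1088]
orientation: [[0.933, 0.36, 0.002], [0.36, -0.933, -0.0], [0.001, 0.001, -1.0]]
contact_force: [-1.3, 3.3, 7.4]
gripper_width: 0.598
gripper_force: 61.8
```

>>> creep_tool(motion=[0,0,0.001,0,0,0,0,0.0015,0,0,0,0,0.0015,0,0,0,0,0.0015,0,0,0,0,0.0015,0,0])

```text
t: 12.83
tool_pos: [0.5363, -0.2256, 0.1077]
orientation: [[0.933, 0.36, 0.002], [0.36, -0.933, -0.0], [0.001, 0.001, -1.0]]
contact_force: [-2.2, 3.1, 9.5]
gripper_width: 0.596
gripper_force: 61.9
```

>>> creep_tool(motion=[0,0,0,0,0,0,0,0,0,0])

```text
t: 13.0
tool_pos: [0.5363, -0.2256, 0.1078]
orientation: [[0.933, 0.36, 0.002], [0.36, -0.933, -0.0], [0.001, 0.001, -1.0]]
contact_force: [-1.5, 2.8, 10.3]
gripper_width: 0.592
gripper_force: 61.9
```

About 10 N means it's pressed in the 5 to 6 mm band. Now I'll twist anticlockwise (negative about the downward tool z).

>>> creep_tool(motion=[0,0,0,-3,0,0,0,0,-7,0,0,0,0,-11,0,0,0,0,-15,0,0,0,0,-15,0])

```text
t: 13.42
tool_pos: [0.5365, -0.2253, 0.1077]
orientation: [[0.807, 0.591, 0.002], [0.591, -0.807, 0.0], [0.002, 0.001, -1.0]]
contact_force: [-1.8, 4.5, 8.7]
gripper_width: 0.589
gripper_force: 62.0
```

```bash
python3 - <<'E'
from bench import bot, eyes, get_obs
print(get_obs()["wrist_torque"])
E
```

```text
[0.74624263 0.33228826 0.03400785]
```

>>> creep_tool(motion=[0,0,0,-5,0,0,0,0,-10,0,0,0,0,-15,0,0,0,0,-20,0,0,0,0,-25,0])

```text
t: 13.83
tool_pos: [0.5363, -0.2246, 0.1075]
orientation: [[0.48, 0.877, 0.001], [0.877, -0.48, 0.002], [0.002, 0.0, -1.0]]
contact_force: [-2.4, 7.3, 10.1]
gripper_width: 0.59
gripper_force: 62.0
```

>>> creep_tool(motion=[0,0,0,-5,0,0,0,0,-10,0,0,0,0,-15,0,0,0,0,-20,0,0,0,0,-22,0])

```text
t: 14.25
tool_pos: [0.5358, -0.2243, 0.1072]
orientation: [[0.118, 0.993, -0.0], [0.993, -0.118, 0.002], [0.002, -0.0, -1.0]]
contact_force: [-3.6, 7.3, 10.8]
gripper_width: 0.593
gripper_force: 62.0
```

>>> creep_tool(motion=[0,0,0,0,0,0,0,0,0,0])

```text
t: 14.42
tool_pos: [0.5358, -0.2243, 0.1072]
orientation: [[0.12, 0.993, -0.0], [0.993, -0.12, 0.002], [0.002, -0.0, -1.0]]
contact_force: [-3.2, 8.1, 10.2]
gripper_width: 0.591
gripper_force: 62.1
```

```bash
python3 - <<'E'
from bench import bot, eyes, get_obs
print(get_obs()["wrist_torque"])
E
```

```text
[1.21837218 0.52482537 0.03340043]
```

>>> creep_tool(motion=[0.001,0,0,0,0,0.001,0,-0.003,0,0,0.001,0,-0.006,0,0,0.001,0,-0.009,0,0,0.001,0,-0.012,0,0])

```text
t: 14.83
tool_pos: [0.5354, -0.2244, 0.1176]
orientation: [[0.121, 0.993, -0.001], [0.993, -0.121, 0.0], [-0.0, -0.001, -1.0]]
contact_force: [-0.2, 1.4, -1.4]
gripper_width: 0.591
gripper_force: 62.3
```

>>> creep_tool(motion=[0,0,-0.008,0,0,0,0,-0.02,0,0,0,0,-0.04,0,0,0,0,-0.065,0,0,0,0,-0.085,0,0])

```text
t: 15.25
tool_pos: [0.536, -0.225, 0.2054]
orientation: [[0.121, 0.993, 0.002], [0.993, -0.121, -0.001], [-0.001, 0.002, -1.0]]
contact_force: [0.3, 0.2, -0.5]
gripper_width: 0.59
gripper_force: 62.4
```

>>> creep_tool(motion=[0,0,0,0,0,0,0,0,0,0,0,0,0,0,0,0,0,0,0,0,0,0,0,0,0])

```text
t: 15.67
tool_pos: [0.5349, -0.224, 0.2012]
orientation: [[0.121, 0.993, -0.002], [0.993, -0.121, 0.002], [0.001, -0.003, -1.0]]
contact_force: [0.3, 0.2, -0.7]
gripper_width: 0.589
gripper_force: 62.4
```

```bash
python3 - <<'E'
from h import *
c=eyes.capture("wrist")["color"]; s=eyes.capture("scene")["color"]
im=np.hstack([cv2.resize(c,(400,300)),cv2.resize(s[60:210,150:350],(400,300),interpolation=cv2.INTER_CUBIC)])
cv2.imwrite("pics/w7.png",im[:,:,::-1]); print(get_obs()["gripper_force"])
E
```

```text
62.36271133180708
```

View pics/w7.png

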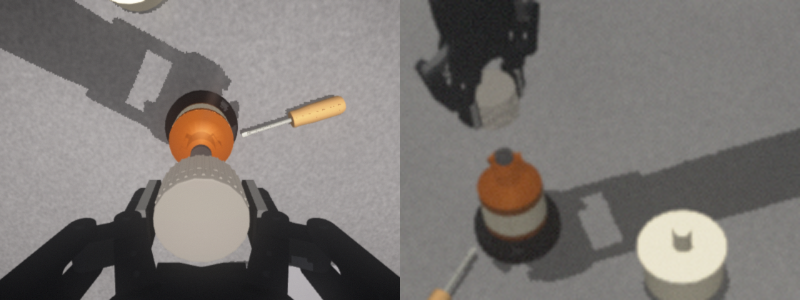

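The left half shows the cap upright in the gripper (200,220). In the right half it is clear above the bottle's bare neck (503,157), and the dish at (682,250) is covered and level. The job is done, so I'll hand it in.

```bash
python3 -c "
from bench import bot, eyes, get_obs
print(bot.finish_job())"
```

```text
the job is handed in; nothing more can be done
None
```

The cover is seated level on the dish and released, and the bottle is open with its cap held upright in the gripper above the mouth; I handed the job in at about 16 s, and no verdict was returned.

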